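# Seat the catch cup on the mill

## Robot

A 6-joint arm with a two-finger parallel gripper is mounted at the origin on the work surface. World frame = base frame: x ahead of the robot, y to its left, z up, the work surface at z = 0. Lengths are in m, angles in rad, forces in N, time in s.
With the tool pointing down it reaches from about 0.275 to 0.75 m from the base axis. Payload 10.2 kg.
Tool frame: the origin (TCP) lies midway between the tips of the shut fingers; the grasp point (between the pads) lies 19 mm behind it; z points along the fingers, y is the line along which they close (so a half turn about z gives the same grasp; the last joint's range is limited). The gripper opens to 88 mm and grips with 3 to 60 N. Pads are 18 mm wide; open, the fingers measure 123 mm over their backs; the gripper's body (75 mm by 187 mm) begins 45 mm behind the grasp point.
Start: joints at [-1.326, 0.313, 1.498, -0, 1.331, -0.223], TCP at [0.237, -0.469, 0.239] pointing down, gripper open.
Joint ranges: [-2.94, 2.94], [-0.97, 2.17], [0.19, 2.56], [-1.23, 4.37], [0.02, 3.11], [-2.88, 2.88]. Speed limits (rad/s): [2.39, 2.39, 3.01, 3.14, 3.14, 3.14].

## Interface

Orientations are given as [roll, pitch, yaw] about the fixed x, y, z axes, in that order (R = Rz(yaw) Ry(pitch) Rx(roll)).
In Python, from plant import sensors, vision, workorder gives the robot as it stands.
- The arm moves only by the shell command python3 -m crank 'ROWS' [OPENING]. ROWS is JSON, a list that holds one entry, the list of rows, each a list of 4 numbers: the shift along the tool's x, y, z in units of 500 mm (1.0 is 500 mm), then the turn about the tool's z in units of 30 degrees (1.0 is 30 degrees). In form: [[[x, y, z, spin], ...]]. A call has 1 to 12 rows; each row is the pose to reach, as a shift and turn from the pose commanded when the call began, along the tool's axes at that moment; what a row does not reach only later rows make up. A row lasts 1/12 s, in which the tool goes at most 41.7 mm and 7.16 degrees, less where a joint would pass 70% of its speed; a pose out of reach is approached as far as the arm can. A call with a number of a shift or a turn outside -1 to 1 is refused whole. A call with a gripper value outside its range is refused whole. OPENING is the finger opening in mm, from 0 to 88.1, set as the call begins (- or left out, the last holds). The fingers move at their own pace and stop on an object; the grip force is fixed at half the most. Time passes only in rows, so rows that repeat a pose let the fingers close. It gives the time, the measured TCP pose, the force, the opening and the grip force at its end, in the units of the state.
- sensors.read_state(): the state, without advancing time (a new reading comes with each control period).
- vision.snapshot(name): name is "scene" or "top" or "wrist"; returns (picture, depth): 420x560x3 uint8, red, green, blue; 420x560 float32, m along the optical axis (not along the pixel's ray), 0 where there is no reading.
- vision.camera_info(name): a dict with "K" (3x3 intrinsics, pixels), "rvec" (rotation vector, rad) and "tvec" (3), from world to camera coordinates, as OpenCV has them; the wrist camera has in their place "hand_eye" (4x4, takes a point from camera to tool coordinates, whose origin is the TCP and whose axes are the flange's). Camera axes: x right, y down, z forward; pixel columns grow to the right and rows downward; lengths in m; the calibration is good to about 2 mm. A picture is of the moment at which its call begins: read the wrist's pose just before it. camera_info takes no time and is no camera call.
- workorder.job_done(): hands the job in; it is judged then, once.
The state is a dict: "t": time; "joint_pos": joint angles; "joint_vel": joint speeds; "effort": joint torques, N m; "ee_pos": TCP position; "eef_rot": TCP orientation; "force": force on the tool from outside, world axes, zero at the start; "wrist_torque": the same for the moment, N m; "width": finger opening in m; "grip_force": force on a finger pad.
Only numpy, scipy, OpenCV 4.12 (cv2) and the standard library are available. Lean on these libraries where they do the work, as an engineer would, in place of code of your own. Each camera call takes 0.05 s, during which the arm holds its last target. There are 200 camera calls.

## Task

Lift the mill's catch cup off the top of the pile beside the spice carousel and stand it upright on the clear worktop; let go of it there, then take it again by its handle and carry it in under the mill's head, and lower it gently onto the two pegs of the mill's base so that its foot lies fully home and flat, handle pointing out of the front. Leave the tray and board of the pile and everything else on the island where they stand, and do not strike the glass jars.

Things in the scene. Friction and masses are not known exactly. Their poses are not given: they have to be found in the camera images.
- cup: Mill's catch cup, loose, 0.15 to 0.23 kg: open steel cup, rim 80 above its black foot plate's underside. Foot 64 (x) by 100 (y) by 8 thick, two through holes of 11 diameter at y = +39 and -39, x = 0. Origin: centre of the foot's underside, on the cup's axis; z up, handle along -x. It starts in the tray on the pile, handle towards the carousel's axis, between two jars with about 8 free each side.
- cup_rim (a point): Centre of the cup's mouth, 80 above the foot's underside. The round steel body below it is 58 in outer diameter, wall 2.5, from 8 above the underside up to here: on the pile it can be gripped across from above, along its y. Axes as the cup's.
- cup_handle (a point): Grip point of the cup's straight level black bar handle, 93 from the cup's axis and 55 above the foot's underside. The bar is 14 wide (y) by 16 high and reaches from x = -27 to -115. On the pile the jars leave no room for fingers here. Held here, the gripper stays clear of the mill's head. Axes as the cup's.
- mill: Black plastic electric mill, fixed. Origin: on the worktop under the seat's middle; x points to its back, its front is -x. Base plate z 0 to 20, x -45 to 110, y -62 to 62. Column behind the seat, x 44 to 108, y -31 to 31; a toggle switch sticks out of it to y -50 at z 150.
- mill_head (a point): Front edge of the mill's overhanging head, at its underside: x = -30, z = 135 in the mill's frame. The head spans x -30 to 108, y -28 to 28, z 135 to 220, a clear hopper on it to z 260, and a spout of 22 diameter under it at x = 0 down to z 127. The cup goes in under it from the front. Axes as the mill's.
- mill_seat (a point): Seat of the cup: point on top of the mill's base plate (z = 20), midway between two upright steel pegs at y = +39 and -39, x = 0; pegs 8 in diameter, 12 high, the top 4 tapering to 4 diameter. Axes as the mill's. The cup is home when its origin is here, x along this x.
- carousel: Chrome spice carousel, fixed (does not turn). Disc of radius 108, top at z 18; centre post with ball up to z 203. Six glass jars with steel lids, radius 24.5, up to z 120, axes 80 from the centre at 30, 90, 150, 210, 270 and 330 degrees from its x. Origin: centre of its underside. The pile stands off its -x side, about 163 from its axis.
- tray: Steel tray in the pile, loose, on the board: 92 (x) by 128 (y) by 12 high, walls and floor 4 thick; the cup stands on its floor. Origin: centre of its underside.
- board: Beech board at the bottom of the pile, loose, 100 (x) by 140 (y) by 16. Origin: centre of its underside. (Not listed: fixed kitchen equipment up to 215 high along the back edge, x above 0.79 m, and at the sides, y beyond 0.58 m either way.)
- tea_glass: Stainless tea glass on the saucer, loose, upright, rim radius 33, 85 high. Origin: centre of its underside.
- saucer: White ceramic saucer, loose, radius 52, 10 high. Origin: centre of its underside.
- tin: Closed steel tin with a white lid, loose, radius 26, 75 high. Origin: centre of its underside.
- salt_pot: Small white ceramic salt pot, loose, greatest radius 23, 62 high. Origin: centre of its underside.
- mug: White ceramic mug, loose, radius 38, 90 high, with a handle reaching about 35 beyond its wall at its +y. Origin: centre of its underside.
- dish: Small ceramic dish, loose, rim radius 45, 30 high. Origin: centre of its underside.
- spatula: Beech spatula, loose, lying flat along its x beside the dish, about 260 long, under 30 high. Origin: on the underside, near its middle.
Mind the look-alikes: they are no part of the job. What is shaped like the tray but red or turquoise is not meant.

How it is judged:
On the way, in this order (a step that is already met when the one before it is completed fails the run):
1. the cup stands upright on the bare worktop, off the pile, let go (height (world z) of cup below 0.005 m and angle between cup's own z axis and vertical below 0.06 rad and horizontal distance between cup and board above 0.09 m and contact force between cup and the fingers below 0.1 N), for 0.2 s.
2. the cup is lifted off the worktop by its handle (height (world z) of cup above 0.012 m and distance between the grasp point and cup_handle below 0.045 m and contact force between cup and the fingers above 0.5 N), for 0.1 s.
At the end, for the whole second after the job is handed in: The cup is let go, at rest on both pegs: axis within 4 mm of the seat's, foot within 3 mm of the base plate, level within 0.04 rad, x within 0.06 rad of the mill's, handle to the front. The pile's tray and board are within 30 mm of their start, tray level (horizontal distance between cup and mill_seat below 0.004 m and z of cup in the frame of mill_seat between -0.004 and 0.003 m and angle between cup's own z axis and vertical below 0.04 rad and angle between the x axis of cup and the x axis of mill_seat, either way round below 0.06 rad and x of cup_handle in the frame of mill_seat below -0.07 m and contact force between cup and the fingers below 0.1 N and linear speed of cup below 0.02 m/s and distance of each of tray, board from where it was at the start of the episode below 0.03 m and angle between tray's own z axis and vertical below 0.05 rad); the robot touches nothing.
It fails at once if a bystander (tin, salt pot, mug, dish, spatula, saucer or tea glass) is shifted by more than 40 mm (distance of any of tin, salt_pot, mug, dish, spatula, saucer, tea_glass from where it was at the start of the episode above 0.04 m).
It fails at once if the tea glass is tipped over (angle between tea_glass's own z axis and vertical above 0.5 rad).
It fails at once if the carousel or one of its jars is struck with more than 20 N (contact force between carousel and anything else above 20 N).
It fails at once if the cup is slammed or forced onto the mill with more than 60 N (contact force between cup and mill above 60 N).
It also fails if it takes over 67 s, if anything falls off the work surface, if the arm or the gripper's body presses on something with over 40 N, if the wrist force passes 120 N, or if a joint passes its speed limit or range.

## Working session

There is one attempt and no reset: what is moved stays moved. The work goes in short steps, Python scripts to look and compute and a shell command to move; the robot and the scene stay as the last step left them, time stands still between calls to the robot, and variables do not carry over. Pictures are saved under pics/ and viewed, at most 11 in all, crops included, and the job is handed in when it is done.

```bash
ls; mkdir -p pics; cat > h.py <<'E'
import numpy as np,cv2
from plant import sensors,vision,workorder
from scipy.spatial.transform import Rotation as R
def cam(n):
    c=vision.camera_info(n);K=np.array(c["K"],float)
    if "rvec" in c:
        Rm=cv2.Rodrigues(np.array(c["rvec"],float))[0];t=np.array(c["tvec"],float).ravel()
        return K,Rm.T,-Rm.T@t
    s=sensors.read_state();H=np.array(c["hand_eye"]);Rt=R.from_euler('xyz',s["eef_rot"]).as_matrix()
    return K,Rt@H[:3,:3],Rt@H[:3,3]+np.array(s["ee_pos"])
def snap(n):
    C=cam(n);p,d=vision.snapshot(n);np.savez(f"{n}.npz",p=p,d=d,K=C[0],R=C[1],t=C[2]);return p,d,C
def load(n):
    z=np.load(f"{n}.npz");return z["p"],z["d"],(z["K"],z["R"],z["t"])
def cloud(d,C):
    K,Rm,t=C;v,u=np.mgrid[:d.shape[0],:d.shape[1]]
    P=np.stack([(u-K[0,2])/K[0,0]*d,(v-K[1,2])/K[1,1]*d,d],-1);W=P@Rm.T+t;W[d==0]=np.nan;return W
def atz(u,v,z,C):
    K,Rm,t=C;r=Rm@np.array([(u-K[0,2])/K[0,0],(v-K[1,2])/K[1,1],1]);return t+r*(z-t[2])/r[2]
def save(n,p,box=None,s=1):
    if box: p=p[box[1]:box[3],box[0]:box[2]]
    cv2.imwrite(f"pics/{n}.png",cv2.resize(p[...,::-1],None,fx=s,fy=s,interpolation=cv2.INTER_CUBIC))
E
python3 - <<'E'
from h import *
for n in("scene","top"):
    p,d,C=snap(n);save(n+"0",p,s=1.4);print(n,C)
print(sensors.read_state())
E
```

```text
pics
scene (array([[383.7286334 ,   0.        , 278.50717605],
       [  0.        , 383.7286334 , 214.54509134],
       [  0.        ,   0.        ,   1.        ]]), array([[ 0.90170024,  0.32133327, -0.28927773],
       [ 0.4321352 , -0.69145242,  0.57892376],
       [-0.01399432, -0.64702278, -0.76234223]]), array([ 0.93225646, -0.68783769,  1.04712658]))
top (array([[394.14182082,   0.        , 279.6184833 ],
       [  0.        , 394.14182082, 208.16186982],
       [  0.        ,   0.        ,   1.        ]]), array([[ 0.00297334, -0.97711242,  0.21270279],
       [-0.99999132, -0.00228435,  0.00348489],
       [-0.00291925, -0.2127113 , -0.97711073]]), array([0.34051762, 0.04202691, 1.156986  ]))
{'t': 0.1, 'joint_pos': array([-1.32639931e+00,  3.13381762e-01,  1.49833306e+00,  2.49672074e-05,
        1.33095294e+00, -2.23362308e-01]), 'joint_vel': array([ 0.00109019, -0.0005389 , -0.00263297, -0.00033108,  0.00132229,
        0.00110063]), 'effort': array([ 2.66282892e-03, -4.02807176e+01, -2.52644420e+01,  6.96035684e-02,
        3.42027575e-02, -7.21829133e-05]), 'ee_pos': array([ 0.23667889, -0.46840096,  0.23823513]), 'eef_rot': array([-3.14054962e+00, -2.61792120e-04,  4.67753241e-01]), 'force': array([ 0.44818128, -0.43018573, -0.37273512]), 'wrist_torque': array([-0.01549711, -0.0575408 , -0.0281957 ]), 'grip_force': 0.0, 'width': 0.088157028041342}
```

View pics/top0.png

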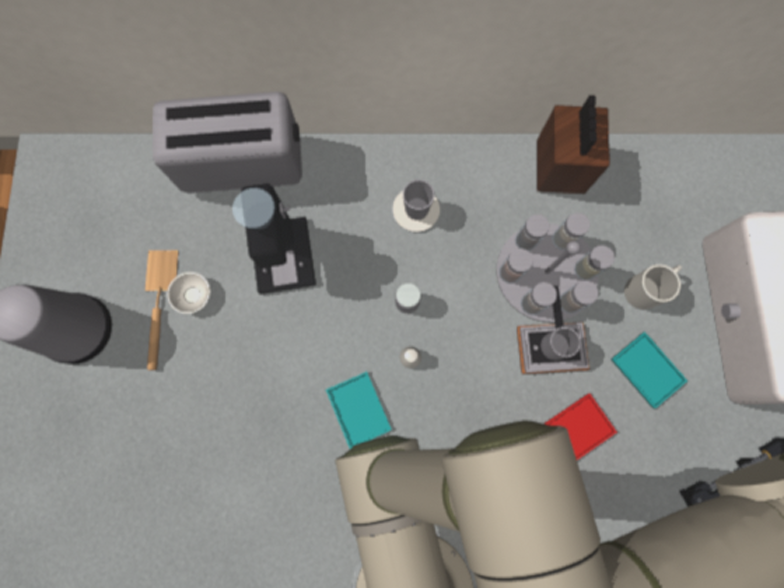

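View pics/scene0.png

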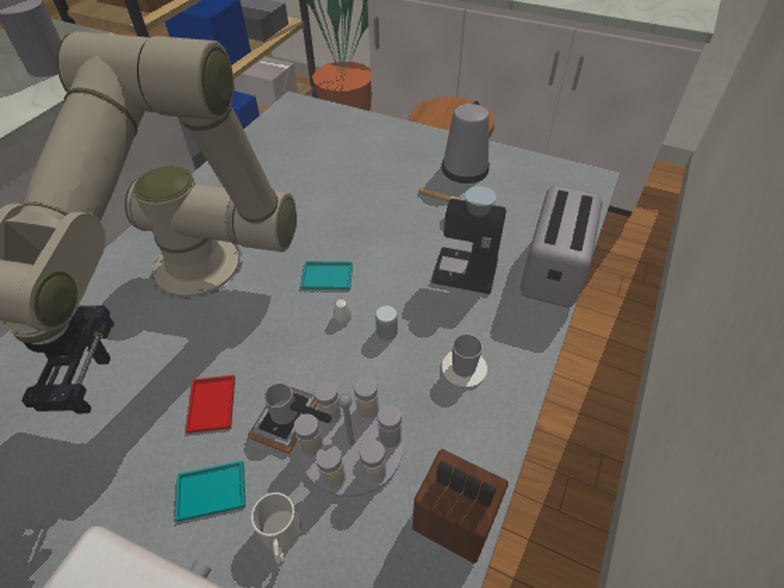

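Candidates in top0 (enlarged px): the cup is at (563,345), with its handle towards the carousel, in the steel tray on the beech board. Look-alikes are the tea glass (418,197), the mug (660,285), the turquoise trays (360,410) and (650,370), and the red tray (580,430). The mill is at (280,245) with its front towards the robot. I choose the cup on the pile and will check it in a crop.

```bash
python3 - <<'E'
from h import *
p,d,C=load("top")
a=cv2.resize(p[205:275,365:430],None,fx=6,fy=6,interpolation=cv2.INTER_CUBIC)
b=cv2.resize(p[130:215,165:230],None,fx=6,fy=6,interpolation=cv2.INTER_CUBIC)
h=max(a.shape[0],b.shape[0]);o=np.zeros((h,a.shape[1]+b.shape[1],3),np.uint8);o[:a.shape[0],:a.shape[1]]=a;o[:b.shape[0],a.shape[1]:]=b
save("crops",o)
for n in("top","scene"):
    p,d,C=load(n);W=cloud(d,C)
    def sel(x0,x1,y0,y1,z0,z1):
        m=(W[...,0]>x0)&(W[...,0]<x1)&(W[...,1]>y0)&(W[...,1]<y1)&(W[...,2]>z0)&(W[...,2]<z1);return W[m],np.argwhere(m)[:,::-1]
    for u,v in([(402,246),(376,248)] if n=="top" else []): print("cup approx",atz(u,v,.1,C),W[v,u])
    if n=="top":
        c=atz(402,245,.1,C);m0=atz(203,192,.02,C)
    P,_=sel(c[0]-.05,c[0]+.05,c[1]-.05,c[1]+.05,.09,.115)
    print(n,"rim pts",len(P))
    if len(P)>8:
        r=np.c_[2*P[:,:2],np.ones(len(P))];s=np.linalg.lstsq(r,(P[:,:2]**2).sum(1),rcond=None)[0];print("circle",s[:2],np.sqrt(s[2]+s[0]**2+s[1]**2),P.min(0),P.max(0))
    P,_=sel(m0[0]-.1,m0[0]+.2,m0[1]-.12,m0[1]+.12,.012,.028)
    Q=P[:,:2].astype(np.float32);print("mill base",m0,cv2.minAreaRect(Q),P[:,2].mean())
    P,_=sel(m0[0]-.1,m0[0]+.2,m0[1]-.12,m0[1]+.12,.205,.23)
    print("head",cv2.minAreaRect(P[:,:2].astype(np.float32)),P[:,2].mean())
    P,_=sel(c[0]-.12,c[0]+.08,c[1]-.11,c[1]+.11,.01,.025);print("board/tray",cv2.minAreaRect(P[:,:2].astype(np.float32)))
    # jar lids
    P,_=sel(c[0]+.03,c[0]+.3,c[1]-.17,c[1]+.17,.115,.128)
    k=cv2.kmeans(P[:,:2].astype(np.float32),6,None,(3,50,1e-5),10,2)[2];print("lids",k,k.mean(0))
E
```

```text
cup approx [ 0.46736591 -0.28322213  0.1       ] [ 0.47538217 -0.30377645  0.03320308]
cup approx [ 0.46180163 -0.21317399  0.1       ] [ 0.47133372 -0.23323104  0.01692812]
top rim pts 104
circle [ 0.47236551 -0.2864471 ] 0.027484983120803694 [ 0.44385033 -0.3150013   0.09003541] [ 0.50035836 -0.25811768  0.10514873]
mill base [0.63678957 0.27460008 0.02      ] ((0.7106656432151794, 0.2922736406326294), (0.2446345090866089, 0.130549356341362), 12.675088882446289) 0.020522714611893002
head ((0.6758713722229004, 0.2819879651069641), (0.1374673694372177, 0.05785825476050377), 8.799560546875) 0.2185354604036133
board/tray ((0.4499330520629883, -0.2894805669784546), (0.21127116680145264, 0.14251044392585754), 6.27200984954834)
lids [[ 0.63561225 -0.3629051 ]
 [ 0.56289387 -0.2469844 ]
 [ 0.6991808  -0.24076493]
 [ 0.703049   -0.31977507]
 [ 0.5653231  -0.3258711 ]
 [ 0.6291392  -0.20434442]] [ 0.632533   -0.28344083]
scene rim pts 116
circle [ 0.47465679 -0.28931773] 0.02752953012070335 [ 0.4454818  -0.31779088  0.09005976] [ 0.50245235 -0.26044671  0.1037212 ]
mill base [0.63678957 0.27460008 0.02      ] ((0.7105565071105957, 0.28816789388656616), (0.2324904352426529, 0.13281017541885376), 10.392938613891602) 0.019450556339265686
head ((0.6791016459465027, 0.27940118312835693), (0.1368602216243744, 0.059762440621852875), 9.513907432556152) 0.2170159721853109
board/tray ((0.44712722301483154, -0.295309841632843), (0.21006225049495697, 0.1398705244064331), 6.852569580078125)
lids [[ 0.70226836 -0.24487889]
 [ 0.5681685  -0.32942683]
 [ 0.70559806 -0.32351008]
 [ 0.56435823 -0.24971406]
 [ 0.6388839  -0.36554164]
 [ 0.6319058  -0.2069931 ]] [ 0.6351971  -0.28667745]
```

View pics/crops.png

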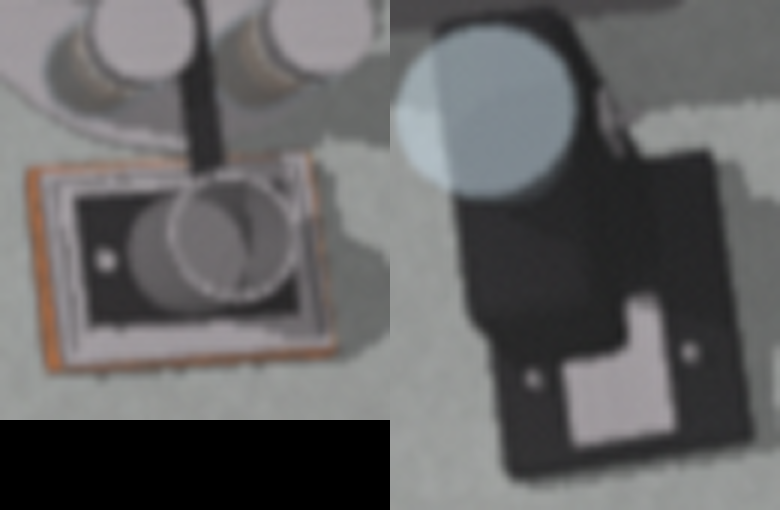

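The crop confirms it: a steel cup, its black foot with the left hole visible at crop (105,258), in the steel tray on the beech board, bar handle between the two jar lids. The mill pegs show at crop (533,378) and (690,352). Next I compute targets and clear space.

```bash
python3 - <<'E'
from h import *
p,d,C=load("top")
for z in(.03,): 
    a=atz(188.4,192.6,z,C);b=atz(214.6,188.2,z,C);v=a-b;print("pegs",a,b,"mid",(a+b)/2,"dist",np.linalg.norm(v),"yaw deg",np.degrees(np.arctan2(-v[0],v[1])))
for n,u,v,z in[("tin",408,292,.075),("salt",411,353,.062),("saucer",417,211,.01),("glass",418,190,.085),("turq corner",328,392,.01),("turq c2",368,374,.01),("turq c3",392,432,.01),("boardL",518,372,.016),("boardLt",518,325,.016),("mill base corner R front",313,284,.02),("red corner",546,427,.01)]:
    print(n,atz(u/1.4,v/1.4,z,C)[:2].round(3))
# handle line (crop px -> full): (205,165),(193,20)
f=lambda x,y:(365+(x+.5)/6-.5,205+(y+.5)/6-.5)
a=atz(*f(206,160),.083,C);b=atz(*f(195,20),.083,C);print("handle",a,b,np.degrees(np.arctan2(*(b-a)[1::-1])))
print(np.round(vision.camera_info("wrist")["hand_eye"],3),vision.camera_info("wrist")["K"])
s=sensors.read_state()
T=R.from_euler('xyz',s["eef_rot"]).as_matrix();g=np.array([.4735,-.288,.20])-s["ee_pos"];print("shift tool/500mm",T.T@g/.5,T.T@np.array([0,0,-.01]))
E
```

```text
pegs [0.63225846 0.31562357 0.03      ] [0.64587545 0.23870863 0.03      ] mid [0.63906695 0.2771661  0.03      ] dist 0.07811101163864179 yaw deg 10.03959439431446
tin [0.575 0.013]
salt [0.454 0.007]
saucer [ 0.771 -0.009]
glass [ 0.789 -0.008]
turq corner [0.379 0.175]
turq c2 [0.416 0.094]
turq c3 [0.3   0.044]
boardL [ 0.42  -0.214]
boardLt [ 0.518 -0.218]
mill base corner R front [0.604 0.212]
red corner [ 0.311 -0.267]
handle [ 0.51007015 -0.28254167  0.083     ] [ 0.57577328 -0.28146867  0.083     ] 0.9356157920683258
[[-0.    -0.957 -0.29   0.075]
 [ 1.     0.    -0.001 -0.   ]
 [ 0.001 -0.29   0.957 -0.147]
 [ 0.     0.     0.     1.   ]] [[363.93479342   0.         279.62414722]
 [  0.         363.93479342 208.28774067]
 [  0.           0.           1.        ]]
shift tool/500mm [ 0.58542431 -0.10840914  0.07673664] [-2.61792117e-06  1.04303622e-05  9.99999422e-03]
```

```bash
python3 -m crank '[[[0.15,-0.03,0.02,0.2],[0.3,-0.05,0.04,0.4],[0.45,-0.08,0.06,0.6],[0.585,-0.108,0.077,0.84],[0.585,-0.108,0.077,0.84],[0.585,-0.108,0.077,0.84],[0.585,-0.108,0.077,0.84],[0.585,-0.108,0.077,0.84],[0.585,-0.108,0.077,0.84],[0.585,-0.108,0.077,0.84],[0.585,-0.108,0.077,0.84],[0.585,-0.108,0.077,0.84]]]' 88
python3 - <<'E'
from h import *
p,d,C=snap("wrist");save("w1",p,s=1.2);print(sensors.read_state()["ee_pos"],sensors.read_state()["eef_rot"])
W=cloud(d,C);m=(abs(W[...,2]-.1)<.006)&(np.hypot(W[...,0]-.4735,W[...,1]+.288)<.045);P=W[m]
r=np.c_[2*P[:,:2],np.ones(len(P))];s=np.linalg.lstsq(r,(P[:,:2]**2).sum(1),rcond=None)[0];print("circle",len(P),s[:2],np.sqrt(s[2]+s[0]**2+s[1]**2))
E
```

```text
t: 1.1
ee_pos: [0.4725, -0.2897, 0.2004]
eef_rot: [3.141, 0.0, 0.026]
force: [0.9, -0.0, 0.1]
width: 0.0879
grip_force: 0.0
[ 0.47255699 -0.28960226  0.2004665 ] [ 3.14130842e+00 -7.83622720e-05  2.59980752e-02]
circle 1206 [ 0.47345125 -0.28860497] 0.027348432939949787
```

View pics/w1.png

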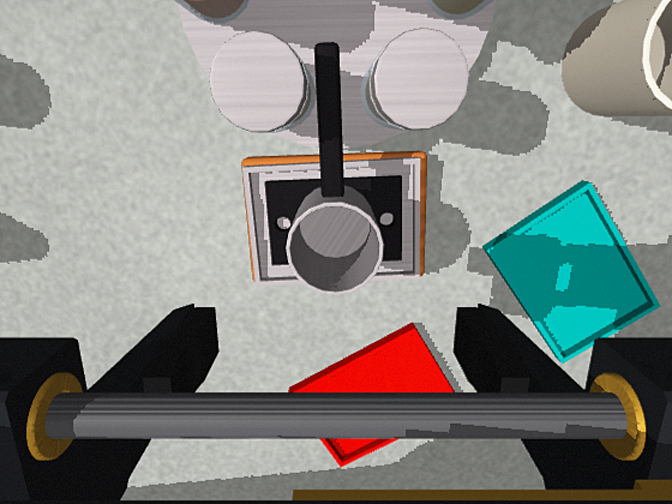

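The cup's rim sits centred under the gripper at (335,248), with the handle between the lids at (258,80) and (420,80), and no fingers near the jars. Descend and grip.

```bash
python3 -m crank '[[[0.002,-0.002,0.07,0],[0.002,-0.002,0.13,0],[0.002,-0.002,0.18,0],[0.002,-0.002,0.22,0],[0.002,-0.002,0.25,0],[0.002,-0.002,0.27,0],[0.002,-0.002,0.275,0],[0.002,-0.002,0.275,0],[0.002,-0.002,0.275,0]]]' 88 && python3 -m crank '[[[0,0,0,0],[0,0,0,0],[0,0,0,0],[0,0,0,0],[0,0,0,0],[0,0,0,0],[0,0,0,0],[0,0,0,0]]]' 45
```

```text
t: 1.9
ee_pos: [0.4746, -0.2881, 0.0637]
eef_rot: [3.14, -0.001, 0.028]
force: [-0.3, 0.1, 0.3]
width: 0.0879
grip_force: 0.0
t: 2.57
ee_pos: [0.4746, -0.2877, 0.063]
eef_rot: [3.141, -0.0, 0.028]
force: [-0.4, -0.3, 4.3]
width: 0.0581
grip_force: 30.0
```

```bash
python3 -m crank '[[[0,0,-0.01,0],[0,0,-0.03,0],[0,0,-0.06,0],[0,0,-0.1,0],[0,0,-0.15,0],[0,0,-0.2,0],[0,0,-0.26,0],[0,0,-0.3,0],[0,0,-0.32,0],[0,0,-0.32,0],[0,0,-0.32,0]]]'
python3 - <<'E'
from h import *
p,d,C=snap("top");save("t2",p,(150,100,450,320),2)
E
```

```text
t: 3.48
ee_pos: [0.4742, -0.2872, 0.222]
eef_rot: [-3.141, 0.001, 0.028]
force: [-1.1, -0.7, -2.6]
width: 0.0578
grip_force: 30.0
```

View pics/t2.png

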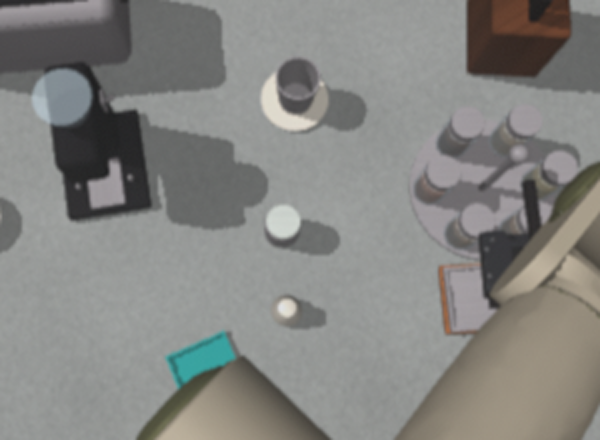

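Cup is lifted clear, and the tray and board have stayed put (pile at crop (470,300)). Carry it to clear worktop near (0.52, -0.10), turning it about 188°.

```bash
python3 -m crank '[[[0.01,-0.05,0,0],[0.03,-0.11,0,0],[0.05,-0.18,0,0],[0.07,-0.25,0,-0.1],[0.09,-0.31,0,-0.2],[0.1,-0.35,0,-0.28],[0.102,-0.371,0,-0.28],[0.102,-0.371,0,-0.28],[0.102,-0.371,0,-0.28]]]'
python3 -m crank '[[[0,0,0,-0.2],[0,0,0,-0.4],[0,0,0,-0.6],[0,0,0,-0.8],[0,0,0,-1]]]' >/dev/null
python3 -m crank '[[[0,0,0,-0.2],[0,0,0,-0.4],[0,0,0,-0.6],[0,0,0,-0.8],[0,0,0,-1]]]' >/dev/null
python3 -m crank '[[[0,0,0,-0.2],[0,0,0,-0.4],[0,0,0,-0.6],[0,0,0,-0.8],[0,0,0,-1]]]'
```

```text
t: 4.28
ee_pos: [0.5199, -0.1011, 0.2219]
eef_rot: [-3.141, 0.001, 0.174]
force: [-0.1, -0.3, -2.9]
width: 0.0575
grip_force: 30.0
t: 5.53
ee_pos: [0.5198, -0.1024, 0.2223]
eef_rot: [-3.141, -0.0, 1.747]
force: [-0.2, -0.7, -2.5]
width: 0.058
grip_force: 30.0
```

```bash
python3 -m crank '[[[0,0,0,-0.2],[0,0,0,-0.4],[0,0,0,-0.6],[0,0,0,-0.8],[0,0,0,-1]]]' >/dev/null
python3 -m crank '[[[0,0,0,-0.2],[0,0,0,-0.4],[0,0,0,-0.6],[0,0,0,-0.8],[0,0,0,-1]]]' >/dev/null
python3 -m crank '[[[0,0,0,-0.2],[0,0,0,-0.4],[0,0,0,-0.6],[0,0,0,-0.8],[0,0,0,-1],[0,0,0,-1],[0,0,0,-1]]]'
```

```text
t: 6.95
ee_pos: [0.5199, -0.1018, 0.2224]
eef_rot: [3.141, -0.0, -2.972]
force: [0.4, -0.5, -1.6]
width: 0.0582
grip_force: 30.0
```

```bash
python3 -m crank '[[[0,0,0.06,0],[0,0,0.12,0],[0,0,0.18,0],[0,0,0.23,0],[0,0,0.28,0],[0,0,0.31,0],[0,0,0.33,0],[0,0,0.34,0],[0,0,0.348,0],[0,0,0.35,0],[0,0,0.35,0]]]'
python3 -m crank '[[[0,0,0.002,0],[0,0,0.004,0],[0,0,0.006,0],[0,0,0.008,0],[0,0,0.008,0]]]'
```

```text
t: 7.87
ee_pos: [0.5205, -0.1009, 0.0483]
eef_rot: [-3.141, 0.001, -2.968]
force: [0.7, 0.4, -1.9]
width: 0.0581
grip_force: 30.0
t: 8.28
ee_pos: [0.5202, -0.1006, 0.0436]
eef_rot: [3.142, -0.0, -2.967]
force: [-0.0, -0.8, -2.3]
width: 0.0578
grip_force: 30.0
```

Not in contact yet (still −2 N); lower another millimetre or so, then release.

```bash
python3 -m crank '[[[0,0,0.001,0],[0,0,0.002,0],[0,0,0.003,0],[0,0,0.004,0],[0,0,0.004,0]]]'
python3 -m crank '[[[0,0,0,0],[0,0,0,0],[0,0,0,0],[0,0,0,0],[0,0,0,0],[0,0,0,0],[0,0,0,0],[0,0,0,0]]]' 88
python3 -m crank '[[[0,0,-0.02,0],[0,0,-0.06,0],[0,0,-0.12,0],[0,0,-0.18,0],[0,0,-0.24,0],[0,0,-0.3,0],[0,0,-0.31,0],[0,0,-0.31,0],[0,0,-0.31,0]]]'
```

```text
t: 8.7
ee_pos: [0.5205, -0.1007, 0.0429]
eef_rot: [-3.141, 0.001, -2.967]
force: [-3.9, 0.7, 11.4]
width: 0.0584
grip_force: 30.0
t: 9.37
ee_pos: [0.5202, -0.1006, 0.0417]
eef_rot: [3.142, -0.0, -2.967]
force: [-0.1, -0.6, 0.5]
width: 0.0879
grip_force: 0.0
t: 10.12
ee_pos: [0.5199, -0.1005, 0.1963]
eef_rot: [3.141, -0.001, -2.967]
force: [-1.1, 0.5, -0.7]
width: 0.0878
grip_force: 0.0
```

```bash
python3 -m crank '[[[0.06,0,0,0],[0.12,0,0,0],[0.17,0,0,0],[0.186,0,0,0],[0.186,0,0,0],[0.186,0,0,0],[0.186,0,0,0]]]'
python3 - <<'E'
from h import *
p,d,C=snap("wrist");s=sensors.read_state();print(s["ee_pos"],s["eef_rot"])
np.savez("wcup.npz",p=p,d=d,K=C[0],R=C[1],t=C[2]);save("w2",p,(100,0,460,300),2)
W=cloud(d,C);c0=np.array([.52,-.1006])
def near(r,z0,z1):
    m=(W[...,2]>z0)&(W[...,2]<z1)&(np.hypot(*(np.moveaxis(W[...,:2]-c0,-1,0)))<r);return W[m]
P=near(.045,.073,.088);r=np.c_[2*P[:,:2],np.ones(len(P))];s=np.linalg.lstsq(r,(P[:,:2]**2).sum(1),rcond=None)[0];print("rim",len(P),s[:2],np.sqrt(s[2]+s[0]**2+s[1]**2))
P=near(.13,.058,.068);P=P[np.hypot(*(P[:,:2]-c0).T)>.04];v=P[:,:2]-P[:,:2].mean(0);e=np.linalg.svd(v)[2][0] if len(v)<4000 else 0;print("handle",len(P),P.mean(0),np.degrees(np.arctan2(e[1],e[0])))
P=near(.07,.004,.012);print("foot",len(P),cv2.minAreaRect(P[:,:2].astype(np.float32)))
E
```

```text
t: 10.7
ee_pos: [0.4295, -0.1167, 0.1964]
eef_rot: [3.141, -0.0, -2.967]
force: [0.6, 0.1, -0.2]
width: 0.0876
grip_force: 0.0
[ 0.42948665 -0.11670097  0.19640431] [ 3.14126767e+00 -1.20062034e-04 -2.96654255e+00]
rim 753 [ 0.52086514 -0.10040331] 0.02725627952251523
handle 2052 [ 0.45682724 -0.09446769  0.06318424] 111.77668593635799
foot 2730 ((0.5221028327941895, -0.10049545019865036), (0.06558854877948761, 0.09947653114795685), 11.917413711547852)
```

View pics/w2.png

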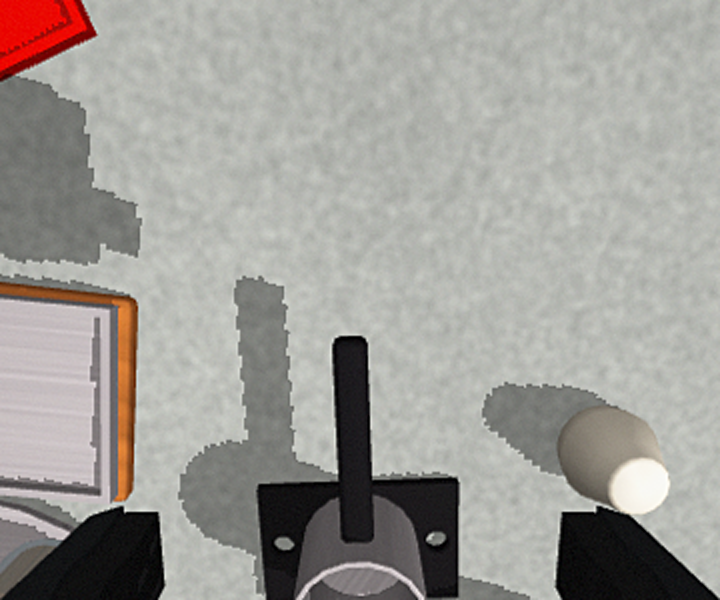

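The cup stands upright, handle towards the robot from (355,500) to (350,340), with the foot holes at crop (284,543) and (436,538); the tray is empty and in place.

```bash
python3 - <<'E'
from h import *
p,d,C=load("wrist")
# refine hole centroids: bright blobs on black foot
g=cv2.cvtColor(p,cv2.COLOR_RGB2GRAY);H=[]
for u,v in((242,271),(318,269)):
    w=g[v-8:v+9,u-8:u+9];print(w.min(),w.max());m=(w>70).astype(np.uint8);k,l,st,ce=cv2.connectedComponentsWithStats(m)
    i=min(range(1,k),key=lambda i:np.hypot(*(ce[i]-8)));print(st[i],ce[i]);H.append(atz(u-8+ce[i][0],v-8+ce[i][1],.006,C))
H=np.array(H);v=H[1]-H[0];print(H,H.mean(0),np.linalg.norm(v),np.degrees(np.arctan2(-v[0],v[1])))
W=cloud(d,C);c=H.mean(0)
m=(W[...,2]>.05)&(W[...,2]<.07);e=[np.cos(.195),np.sin(.195)];q=W[...,:2]-c[:2];a=q@e;b=q@[-e[1],e[0]];m&=(a<-.04)&(a>-.13)&(abs(b)<.02);P=W[m]
l=cv2.fitLine(P[:,:2].astype(np.float32),cv2.DIST_L2,0,.01,.01).ravel();print("handle",len(P),l,np.degrees(np.arctan(l[1]/l[0])),a[m].min(),a[m].max(),P[:,2].mean())
E
```

```text
0 140
[ 3  6 10  6 46] [7.65217391 8.34782609]
0 195
[ 3  5 10  7 52] [7.44230769 7.73076923]
[[ 0.52945622 -0.1381273   0.006     ]
 [ 0.51313061 -0.0623861   0.006     ]] [ 0.52129341 -0.1002567   0.006     ] 0.07748067707093323 12.16370403685056
handle 1538 [ 0.9778663   0.20923066  0.4435845  -0.11691362] 12.0772705 -0.11433686721533778 -0.04006095466067364 0.06360891799248898
```

```bash
python3 -m crank '[[[-0.03,0.06,-0.04,0],[-0.06,0.12,-0.04,0],[-0.1,0.19,-0.04,0],[-0.135,0.26,-0.04,0],[-0.17,0.33,-0.04,0],[-0.206,0.4,-0.04,0],[-0.243,0.47,-0.04,0],[-0.28,0.54,-0.04,0],[-0.315,0.61,-0.04,0],[-0.345,0.67,-0.04,0],[-0.363,0.7025,-0.04,0],[-0.363,0.7025,-0.04,0]]]' >/dev/null
python3 -m crank '[[[0,0,0,0],[0,0,0,0],[0,0,0,0]]]'
python3 - <<'E'
from h import *
p,d,C=snap("wrist");s=sensors.read_state();print(s["ee_pos"],s["eef_rot"])
save("w3",p,(100,0,460,300),2)
E
```

```text
t: 12.0
ee_pos: [0.5464, 0.2599, 0.2167]
eef_rot: [-3.141, -0.0, -2.968]
force: [-0.6, -0.3, 0.5]
width: 0.0883
grip_force: 0.0
[0.54643188 0.25983067 0.21683428] [-3.14151657e+00  3.72703327e-05 -2.96813408e+00]
```

View pics/w3.png

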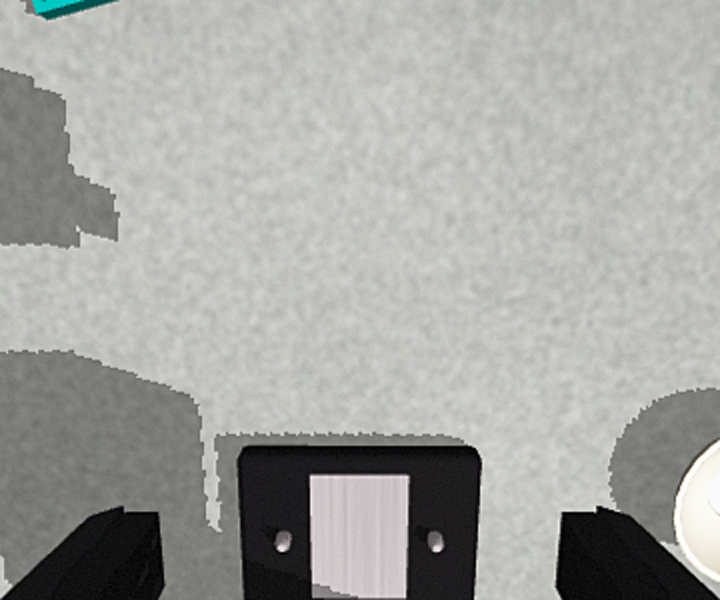

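The mill base is at (360,520), with pegs at crop (283,541) and (436,541), clear under the head.

```bash
python3 - <<'E'
from h import *
p,d,C=load("wrist");g=cv2.cvtColor(p,cv2.COLOR_RGB2GRAY);W=cloud(d,C)
B=[]
for u,v in((241,270),(318,270)):
    w=g[v-8:v+9,u-8:u+9];m=(w>45).astype(np.uint8);k,l,st,ce=cv2.connectedComponentsWithStats(m)
    i=min(range(1,k),key=lambda i:np.hypot(*(ce[i]-8)));print(st[i],ce[i]);q=np.argwhere(l==i);Z=W[v-8:v+9,u-8:u+9][l==i];print(w[3:15,3:14]);print("z",np.nanmax(Z[:,2]),np.nanmedian(Z,0))
    B.append((u-8+ce[i][0],v-8+ce[i][1]))
for z in(.026,.028):
    A=np.array([atz(*b,z,C) for b in B]);v=A[1]-A[0];print(z,A.mean(0),np.linalg.norm(v),np.degrees(np.arctan2(-v[0],v[1])))
# reproject model pegs for a candidate: print pixel of peg base/top centres
K,Rm,t=C
mid=A.mean(0)
P=W[(abs(W[...,2]-.02)<.004)&(np.hypot(W[...,0]-.62,W[...,1]-.275)<.12)]
print("base pts",len(P),np.median(P[:,2]))
e=np.array([np.cos(.175),np.sin(.175)]);f=np.array([-e[1],e[0]])
q=P[:,:2]-mid[:2];a=q@e;b=q@f;print("b range",np.percentile(b,[.5,99.5]),b.min(),b.max(),"front",a.min(),np.percentile(a,1))
fr=[ (P[(abs(b-bb)<.004)][:,:2]-mid[:2])@e for bb in(-.05,-.025,0,.025,.05)];print([x.min().round(4) for x in fr])
E
```

```text
[ 4  3  9 11 77] [8.23376623 8.15584416]
[[ 17  13   9  26  44  60  54  53  31  23  28]
 [ 14  17  22  74  99  98  98 101  80  40  22]
 [ 17  11  63  95  95  98 100  98 117  75  27]
 [ 11  10  73  98  97  98 108  89 128  79  24]
 [ 13  20  96 103 102 111 117  99 130 101  30]
 [ 10  28  97 104 108 119 135 137 142  54  20]
 [ 22  68 101 111 135 135 147 151 150  57  25]
 [ 25  56  98 139 184 181 172 163 151  37  19]
 [ 19  29  97 225 220 219 205 171 110  31  21]
 [ 22  14 116 212 222 225 200 158  76  22  22]
 [ 24  20   6 120 211 219 134  56  23  21  28]
 [ 27  27  19   7   6   2   6  18  20  29  26]]
z 0.03378428532319078 [0.64359151 0.23770581 0.02976396]
[ 4  3  8 12 73] [7.45205479 8.53424658]
[[ 13  14  41  41  54  45  33  25  28  28  27]
 [ 17  40  93  97 100 100  72  35  23  24  30]
 [ 16  85  94  96  94  98 103  87  30  23  28]
 [ 22  86  93  93  98  94 100 127  41  23  26]
 [ 35  89  95 100 100 108 116 130  47  22  27]
 [ 30  89  95 100 102 119 126 141  86  31  25]
 [ 32  88  97 104 106 129 141 154  94  31  28]
 [ 19  77  96 105 138 165 172 171 125  39  23]
 [ 21  55  85 137 218 217 213 189 116  29  23]
 [ 26  32  58 162 220 222 229 190  61  16  25]
 [ 27  23  26 133 211 217 223  79  20  24  28]
 [ 30  26  23  11  45  51   9  18  22  29  27]]
z 0.03425004901979578 [0.63038619 0.31387595 0.0295859 ]
0.026 [0.63869759 0.27608686 0.026     ] 0.07794357481008679 9.615320611785423
0.028 [0.63771568 0.27591538 0.028     ] 0.07748223334082577 9.615320611785323
base pts 10185 0.021342149823779466
b range [-0.06141139  0.0606885 ] -0.06274888270737858 0.06182212692427764 front -0.04454005489227559 -0.043450052020520075
[np.float64(-0.0445), np.float64(-0.0441), np.float64(-0.0442), np.float64(-0.0438), np.float64(-0.0438)]
```

```bash
python3 - <<'E'
from h import *
p,d,C=load("wrist");g=cv2.cvtColor(p,cv2.COLOR_RGB2GRAY).astype(float);A=[]
for u,v in((241,274),(318,274)):
    w=np.clip(g[v-4:v+5,u-6:u+7]-185,0,25);yy,xx=np.mgrid[v-4:v+5,u-6:u+7];c=(xx*w).sum()/w.sum(),(yy*w).sum()/w.sum();print(c);A.append(atz(*c,.032,C))
A=np.array(A);v=A[1]-A[0];print(A.mean(0),np.linalg.norm(v),np.degrees(np.arctan2(-v[0],v[1])))
p,d,C=[np.load("wcup.npz")[k] for k in"pd"]+[0];z=np.load("wcup.npz");C=(z["K"],z["R"],z["t"])
H=np.array([atz(241.65,271.35,.004,C),atz(317.44,268.73,.004,C)]);c=H.mean(0);v=H[1]-H[0];print("cup",c,np.linalg.norm(v))
y=np.arctan2(-v[0],v[1]);g=c[:2]-.093*np.array([np.cos(y),np.sin(y)])
s=sensors.read_state();T=R.from_euler('xyz',s["eef_rot"]).as_matrix();dl=np.r_[g,.196]-s["ee_pos"];print("handle",g,"shift",T.T@dl/.5,"spin",-np.degrees(y-(s["eef_rot"][2]+np.pi))/30)
E
```

```text
(np.float64(240.40425531914894), np.float64(273.8085106382979))
(np.float64(318.0769230769231), np.float64(273.982905982906))
[0.63965159 0.27614719 0.032     ] 0.07826273699180743 9.786147965504341
cup [ 0.52227437 -0.10008465  0.004     ] 0.0779396987260263
handle [ 0.4313631  -0.11968416] shift [ 0.35768658 -0.70791684  0.04170909] spin -0.07425705555969496
```

```bash
python3 -m crank '[[[0.03,-0.06,0.01,0],[0.06,-0.12,0.02,0],[0.1,-0.19,0.03,0],[0.135,-0.26,0.04,0],[0.17,-0.33,0.042,0],[0.206,-0.4,0.042,0],[0.243,-0.48,0.042,0],[0.28,-0.55,0.042,0],[0.315,-0.62,0.042,0],[0.345,-0.68,0.042,-0.04],[0.358,-0.708,0.042,-0.074],[0.358,-0.708,0.042,-0.074]]]' 88 >/dev/null
python3 -m crank '[[[0,0,0.03,0],[0,0,0.08,0],[0,0,0.14,0],[0,0,0.2,0],[0,0,0.25,0],[0,0,0.29,0],[0,0,0.31,0],[0,0,0.32,0],[0,0,0.32,0],[0,0,0.32,0]]]'
```

```text
t: 13.88
ee_pos: [0.4319, -0.119, 0.0363]
eef_rot: [-3.141, 0.001, -2.928]
force: [-0.2, 0.2, -0.1]
width: 0.0882
grip_force: 0.0
```

```bash
python3 -m crank '[[[0,0,0,0],[0,0,0,0],[0,0,0,0],[0,0,0,0],[0,0,0,0],[0,0,0,0],[0,0,0,0],[0,0,0,0],[0,0,0,0],[0,0,0,0]]]' 5
python3 -m crank '[[[0,0,0,0],[0,0,-0.01,0],[0,0,-0.03,0],[0,0,-0.06,0],[0,0,-0.1,0],[0,0,-0.14,0],[0,0,-0.18,0],[0,0,-0.22,0],[0,0,-0.24,0],[0,0,-0.24,0],[0,0,-0.24,0]]]'
```

```text
t: 14.72
ee_pos: [0.4316, -0.119, 0.0357]
eef_rot: [3.142, -0.0, -2.928]
force: [1.2, -1.0, 0.4]
width: 0.0229
grip_force: 0.0
t: 15.63
ee_pos: [0.4314, -0.119, 0.1557]
eef_rot: [-3.141, 0.0, -2.928]
force: [-0.6, 0.2, -2.3]
width: 0.0134
grip_force: 30.0
```

```bash
python3 - <<'E'
from h import *
p,d,C=snap("wrist");save("w4",p,s=1.2)
p,d,C=snap("scene")
E
```

```text
(no output)
```

View pics/w4.png

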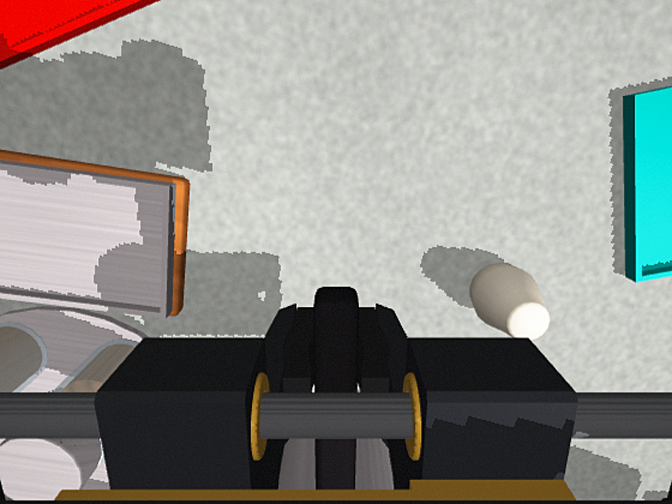

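The handle is held centred in the fingers at (335,330); the foot is hidden behind the gripper, so I check tilt and position with the outer cameras.

```bash
python3 - <<'E'
from h import *
s=sensors.read_state();e=np.array(s["ee_pos"]);y=s["eef_rot"][2]+np.pi;u=np.array([np.cos(y),np.sin(y)]);c0=e[:2]+.093*u;print(e,y,"exp cup",c0,"rim z",e[2]+.019+.025)
for n in("scene","top"):
    p,d,C=snap(n);W=cloud(d,C);zr=e[2]+.044
    r=np.hypot(W[...,0]-c0[0],W[...,1]-c0[1]);P=W[(r<.036)&(r>.02)&(abs(W[...,2]-zr)<.012)]
    # keep upper edge: per angle the highest
    a=np.arctan2(P[:,1]-c0[1],P[:,0]-c0[0]);Q=[]
    for k in range(36):
        m=(a>-np.pi+k*np.pi/18)&(a<=-np.pi+(k+1)*np.pi/18)
        if m.sum()>0: Q.append(np.r_[P[m][P[m][:,2]>np.percentile(P[m][:,2],70)-1e-9].mean(0)])
    Q=np.array(Q);A=np.c_[2*Q[:,:2],np.ones(len(Q))];k=np.linalg.lstsq(A,(Q[:,:2]**2).sum(1),rcond=None)[0]
    pl=np.linalg.lstsq(np.c_[Q[:,:2]-c0,np.ones(len(Q))],Q[:,2],rcond=None)[0]
    print(n,len(P),len(Q),"c",k[:2],np.sqrt(k[2]+k[0]**2+k[1]**2),"tilt along/across",pl[:2]@u,pl[:2]@[-u[1],u[0]],"z",pl[2],"resid",(Q[:,2]-np.c_[Q[:,:2]-c0,np.ones(len(Q))]@pl).std())
E
```

```text
[ 0.43101936 -0.11876393  0.15479786] 0.21331402311760161 exp cup [ 0.52191149 -0.09907583] rim z 0.1987978633612577
scene 110 35 c [ 0.52292174 -0.09993962] 0.02744760293951961 tilt along/across -0.024606665914388676 0.002241812981084093 z 0.19552109629459852 resid 0.0015027639047451625
top 57 20 c [ 0.52130705 -0.09777568] 0.027242187635502853 tilt along/across -0.040728423336542134 -0.01613095196414258 z 0.1977393241734302 resid 0.0015317199276170198
```

The cup sags by about 0.03 rad because the lift began before the grip was full. Set it back down, open slightly, regrip fully and lift again.

```bash
python3 -m crank '[[[0,0,0.05,0],[0,0,0.1,0],[0,0,0.15,0],[0,0,0.19,0],[0,0,0.21,0],[0,0,0.22,0],[0,0,0.228,0],[0,0,0.234,0],[0,0,0.238,0],[0,0,0.24,0],[0,0,0.24,0]]]'
python3 -m crank '[[[0,0,0,0],[0,0,0,0],[0,0,0,0],[0,0,0,0]]]' 24
python3 -m crank '[[[0,0,0,0],[0,0,0,0],[0,0,0,0],[0,0,0,0],[0,0,0,0],[0,0,0,0],[0,0,0,0],[0,0,0,0],[0,0,0,0],[0,0,0,0]]]' 5
python3 -m crank '[[[0,0,-0.002,0],[0,0,-0.006,0],[0,0,-0.015,0],[0,0,-0.03,0],[0,0,-0.06,0],[0,0,-0.1,0],[0,0,-0.14,0],[0,0,-0.18,0],[0,0,-0.2,0],[0,0,-0.2,0],[0,0,-0.2,0]]]'
python3 - <<'E'
from h import *
s=sensors.read_state();e=np.array(s["ee_pos"]);y=s["eef_rot"][2]+np.pi;u=np.array([np.cos(y),np.sin(y)]);c0=e[:2]+.093*u;print(e,y,"exp cup",c0,"rim z",e[2]+.019+.025, s["wrist_torque"],s["force"])
for n in("scene","top"):
    p,d,C=snap(n);W=cloud(d,C);zr=e[2]+.044
    r=np.hypot(W[...,0]-c0[0],W[...,1]-c0[1]);P=W[(r<.036)&(r>.02)&(abs(W[...,2]-zr)<.012)]
    a=np.arctan2(P[:,1]-c0[1],P[:,0]-c0[0]);Q=[]
    for k in range(36):
        m=(a>-np.pi+k*np.pi/18)&(a<=-np.pi+(k+1)*np.pi/18)
        if m.sum()>0: Q.append(np.r_[P[m][P[m][:,2]>np.percentile(P[m][:,2],70)-1e-9].mean(0)])
    Q=np.array(Q);A=np.c_[2*Q[:,:2],np.ones(len(Q))];k=np.linalg.lstsq(A,(Q[:,:2]**2).sum(1),rcond=None)[0]
    pl=np.linalg.lstsq(np.c_[Q[:,:2]-c0,np.ones(len(Q))],Q[:,2],rcond=None)[0]
    print(n,len(P),len(Q),"c",k[:2],"tilt",pl[:2]@u,pl[:2]@[-u[1],u[0]],"z",pl[2])
E
```

```text
t: 16.75
ee_pos: [0.4317, -0.1192, 0.0362]
eef_rot: [-3.141, 0.001, -2.928]
force: [-3.4, 0.2, 3.8]
width: 0.0133
grip_force: 30.0
t: 17.08
ee_pos: [0.4317, -0.1191, 0.0358]
eef_rot: [-3.141, 0.0, -2.928]
force: [0.2, -0.3, 0.7]
width: 0.024
grip_force: 0.0
t: 17.92
ee_pos: [0.4316, -0.1191, 0.0357]
eef_rot: [-3.141, 0.0, -2.928]
force: [0.8, -0.2, -0.2]
width: 0.0134
grip_force: 30.0
t: 18.83
ee_pos: [0.4315, -0.119, 0.136]
eef_rot: [-3.141, 0.0, -2.928]
force: [-1.0, -1.0, -1.8]
width: 0.0139
grip_force: 30.0
[ 0.43148145 -0.11903017  0.13602585] 0.21335298010140002 exp cup [ 0.52237281 -0.09933853] rim z 0.1800258532567643 [ 0.06444315  0.03931125 -0.04557586] [-0.97038623 -1.04721906 -1.84512447]
scene 116 36 c [ 0.52435254 -0.09993939] tilt -0.010083833227614376 0.02095780634942238 z 0.1780736961301725
top 62 21 c [ 0.52195262 -0.09766125] tilt -0.050398042999622125 -0.0351492335767485 z 0.179447674258771
```

```bash
python3 -m crank '[[[-0.005,0.03,0,0],[-0.015,0.08,0,0],[-0.026,0.14,0,0],[-0.038,0.21,0,0],[-0.052,0.28,0,0],[-0.065,0.35,0,0.02],[-0.078,0.42,0,0.04],[-0.09,0.49,0,0.06],[-0.103,0.56,0,0.084],[-0.115,0.63,0,0.084],[-0.124,0.68,0,0.084],[-0.128,0.704,0,0.084]]]' >/dev/null
python3 -m crank '[[[0,0,0.02,0],[0,0,0.05,0],[0,0,0.08,0],[0,0,0.1,0],[0,0,0.115,0],[0,0,0.122,0],[0,0,0.122,0],[0,0,0.122,0]]]'
python3 - <<'E'
from h import *
s=sensors.read_state();T=R.from_euler('xyz',s["eef_rot"]).as_matrix()
seat=np.array([.6393,.2761,.075]);y=.169;g=seat-.093*np.array([np.cos(y),np.sin(y),0])
print(s["ee_pos"],s["eef_rot"][2]+np.pi,s["force"],g,"shift",T.T@(g-s["ee_pos"])/.5)
E
```

```text
t: 20.6
ee_pos: [0.4199, 0.2384, 0.075]
eef_rot: [3.142, 0.0, -2.973]
force: [-0.6, -0.8, -1.1]
width: 0.0138
grip_force: 30.0
[0.41985354 0.23835742 0.07496025] 0.1690588720362638 [-0.60330307 -0.76710084 -1.09880939] [0.54762493 0.26045771 0.075     ] shift [-2.59336620e-01  5.74164340e-04  2.87017646e-05]
```

```bash
python3 -m crank '[[[-0.02,0,0,0],[-0.05,0,0,0],[-0.09,0,0,0],[-0.13,0,0,0],[-0.17,0,0,0],[-0.2,0,0,0],[-0.225,0.0005,0,0],[-0.245,0.0005,0,0],[-0.255,0.0005,0,0],[-0.259,0.0005,0,0],[-0.259,0.0005,0,0],[-0.259,0.0005,0,0]]]'
python3 - <<'E'
from h import *
p,d,C=snap("top")
a=cv2.resize(p[130:230,150:250],None,fx=4,fy=4,interpolation=cv2.INTER_CUBIC)
p,d,C=snap("scene");b=cv2.resize(p[120:220,280:380],None,fx=4,fy=4,interpolation=cv2.INTER_CUBIC)
save("ins",np.hstack([a,b]))
E
```

```text
t: 21.6
ee_pos: [0.5468, 0.2606, 0.0749]
eef_rot: [3.142, -0.0, -2.972]
force: [-0.6, 0.4, -1.9]
width: 0.0137
grip_force: 30.0
```

View pics/ins.png

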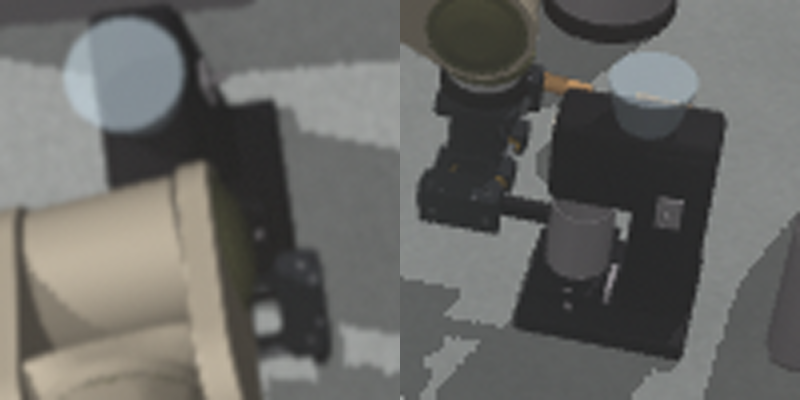

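```bash
python3 - <<'E'
from h import *
p,d,C=load("scene");K,Rm,t=C
s=sensors.read_state();e=np.array(s["ee_pos"]);y=s["eef_rot"][2]+np.pi;print(e,y)
u=np.array([np.cos(y),np.sin(y),0]);f=np.array([-u[1],u[0],0])
def pr(P):
    q=K@(Rm.T@(P-t));q=q[:2]/q[2];return q.round(2),((q-[280,120]+.5)*4-.5).round(0)+[400,0]
seat=np.array([.6393,.2761,0])+[.0012,-.0007,0]
for z in(.02,.028,.032): print("peg",z,pr(seat-.039*f+[0,0,z]))
cup=e+.093*u;cup[2]=0;cup+=[.0012,-.0007,0]
for z in(.039,.047): print("hole",z,pr(cup-.039*f+[0,0,z]))
for a in(-.032,.032):print("foot corner",pr(cup+a*u-.05*f+[0,0,.047]))
save("x",np.hstack([cv2.resize(p[180:205,310:340],None,fx=13,fy=13,interpolation=cv2.INTER_CUBIC)]))
E
```

```text
[0.54678475 0.26058297 0.07487467] 0.16949508459425822
peg 0.02 (array([321.48, 196.33]), array([567., 307.]))
peg 0.028 (array([321.63, 194.82]), array([568., 301.]))
peg 0.032 (array([321.71, 194.06]), array([568., 298.]))
hole 0.039 (array([321.65, 192.63]), array([568., 292.]))
hole 0.047 (array([321.81, 191.09]), array([569., 286.]))
foot corner (array([312.44, 191.55]), array([531., 288.]))
foot corner (array([330.  , 194.94]), array([602., 301.]))
```

View pics/x.png

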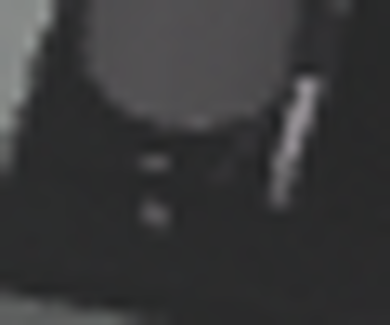

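The near peg at crop (155,213) lies directly below the foot's hole at (155,162), and both match the predicted pixels to under half a pixel. Lower slowly, watching the force.

```bash
python3 -m crank '[[[-0.0015,0,0.003,0],[-0.0015,0,0.006,0],[-0.0015,0,0.009,0],[-0.0015,0,0.012,0],[-0.0015,0,0.015,0],[-0.0015,0,0.018,0],[-0.0015,0,0.018,0]]]'
python3 -m crank '[[[0,0,0.002,0],[0,0,0.004,0],[0,0,0.006,0],[0,0,0.008,0],[0,0,0.008,0],[0,0,0.008,0]]]'
```

```text
t: 22.28
ee_pos: [0.5477, 0.2607, 0.0653]
eef_rot: [-3.142, -0.001, -2.972]
force: [-0.0, 0.2, -2.0]
width: 0.0136
grip_force: 30.0
t: 22.78
ee_pos: [0.5479, 0.2607, 0.0617]
eef_rot: [3.142, -0.0, -2.972]
force: [0.0, 1.3, -2.0]
width: 0.0134
grip_force: 30.0
```

```bash
python3 -m crank '[[[0,0,0.002,0],[0,0,0.004,0],[0,0,0.006,0],[0,0,0.008,0],[0,0,0.008,0]]]'
python3 -m crank '[[[0,0,0.001,0],[0,0,0.002,0],[0,0,0.003,0],[0,0,0.004,0],[0,0,0.004,0]]]'
```

```text
t: 23.2
ee_pos: [0.5479, 0.2607, 0.0575]
eef_rot: [-3.142, -0.0, -2.972]
force: [-0.5, -0.1, -1.4]
width: 0.0131
grip_force: 30.0
t: 23.62
ee_pos: [0.548, 0.2607, 0.0558]
eef_rot: [3.142, 0.0, -2.972]
force: [-0.6, -0.5, -0.2]
width: 0.0136
grip_force: 30.0
```

Contact is just beginning at the expected height. Nudge 0.5 mm, release and back straight up a little to check.

```bash
python3 -m crank '[[[0,0,0.001,0],[0,0,0.001,0],[0,0,0.001,0]]]'
python3 -m crank '[[[0,0,0,0],[0,0,0,0],[0,0,0,0],[0,0,0,0],[0,0,0,0],[0,0,0,0],[0,0,0,0]]]' 50
python3 -m crank '[[[0.005,0,-0.02,0],[0.02,0,-0.06,0],[0.04,0,-0.12,0],[0.05,0,-0.18,0],[0.06,0,-0.24,0],[0.07,0,-0.3,0],[0.07,0,-0.32,0],[0.07,0,-0.32,0],[0.07,0,-0.32,0]]]'
python3 - <<'E'
from h import *
s=sensors.read_state();p,d,C=snap("wrist");save("fin",p,(100,0,460,300),2);W=cloud(d,C)
c0=np.array([.6393,.2761]);u=np.array([np.cos(.169),np.sin(.169)]);f=np.array([-u[1],u[0]])
a=(W[...,:2]-c0)@u;b=(W[...,:2]-c0)@f;z=W[...,2]
for n,m in(("foot",(abs(a)<.032)&(abs(b)>.031)&(abs(b)<.048)&(abs(z-.028)<.015)),("base front",(a<-.035)&(a>-.043)&(abs(b)<.055)&(abs(z-.02)<.01))):
    P=W[m];k=np.linalg.lstsq(np.c_[a[m],b[m],np.ones(m.sum())],z[m],rcond=None)[0];print(n,m.sum(),np.median(z[m]),"slopes",k)
m=(a<-.04)&(a>-.13)&(abs(b)<.02)&(z>.065)&(z<.095);P=W[m];l=cv2.fitLine(P[:,:2].astype(np.float32),2,0,.01,.01).ravel();print("handle",m.sum(),z[m].mean(),np.arctan(l[1]/l[0]),a[m].min())
E
```

```text
t: 23.87
ee_pos: [0.5479, 0.2608, 0.0555]
eef_rot: [3.142, 0.0, -2.972]
force: [-3.6, -1.4, 3.7]
width: 0.0134
grip_force: 30.0
t: 24.45
ee_pos: [0.548, 0.2607, 0.0552]
eef_rot: [3.142, 0.0, -2.972]
force: [0.6, 0.1, -0.6]
width: 0.05
grip_force: 0.0
t: 25.2
ee_pos: [0.5133, 0.2547, 0.2146]
eef_rot: [-3.142, -0.0, -2.972]
force: [0.0, -0.4, -0.6]
width: 0.05
grip_force: 0.0
foot 1778 0.02911995832843642 slopes [0.02716202 0.00045874 0.02888958]
base front 686 0.02108781450317626 slopes [0.07877275 0.00048884 0.02416895]
handle 1409 0.0835049536135558 0.16208091 -0.11463485258512088
```

View pics/fin.png

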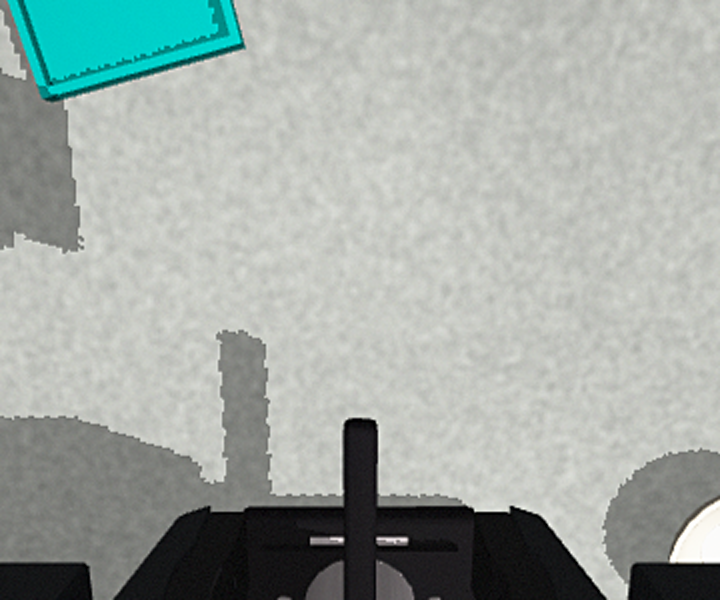

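The cup is seated: foot top 8 mm above the base plate, pegs poking through the holes at (285,598) and (434,598), handle straight out of the front. The gripper is clear.

```bash
python3 -c "
from plant import workorder;print(workorder.job_done())"
```

```text
the job is handed in; nothing more can be done
None
```

I stood the cup on the worktop, took it again by its handle and set it on both mill pegs, foot flat and handle to the front; I handed the job in at about 25 s, but no verdict came back.

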